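# Scan both label plates of a supply canister

### The job

Stand the canister upright and wholly on the scanner's round pad with its wide label plate squarely facing the scanner's window, let go of it and press the scan button fully down. Then take the canister again, turn it half round so that its narrow plate squarely faces the window, let go and press the button fully once more; leave the canister standing there on the pad. Press the button only while a plate is facing the window, and do not tip the canister or disturb the mug, the roll of tape or the apple.

Things in the scene. Friction and masses are not known exactly. Their poses are not given: they have to be found in the camera images.
- canister: loose white canister, 122 mm tall, about 0.25 kg, starts upright on the table. Origin: centre of its underside, z up its axis. Body radius 31 mm, up to z = 91 mm; on top a fixed round grey lid, 50 mm across, z = 90 to 122 mm: grip the lid from above, at any yaw. Two flat metal label plates stand out from its sides: a wide one on its +x side, a narrow one opposite, on -x; both show from above
- wide_plate (a point): middle of the outer face of the wide plate (36 mm wide, z = 17 to 73 mm), 36 mm from the axis: canister frame x = +36 mm, z = 45 mm
- narrow_plate (a point): middle of the outer face of the narrow plate (10 mm wide, z = 17 to 73 mm), 36 mm from the axis: canister frame x = -36 mm, z = 45 mm
- scanner: label scanner, fixed. Grey base plate 215 x 116 x 8 mm with a round black pad and behind it a white housing (x = 70 to 160 mm, y = -55 to 55 mm, 82 mm high) with a dark window towards the pad. Origin: on the table under the pad's centre; +x points from the pad square to the window, 69 mm away, 26 to 66 mm above the table
- pad (a point): centre of the flat top of the round rubber pad (radius 44 mm), 12 mm above the table
- scan_button (a joint): the scan button's travel in m: 0 = up, 0.006 = fully down (about 5 N). It is sprung and comes up by itself
- scan_button_top (a point): centre of the top of the scan button's round black cap (36 mm across) on top of the housing; it is pushed straight down; moves with the cap
- mug_1: bystander: white mug, 78 x 110 x 97 mm, origin at the centre of its underside
- tape_1: bystander: roll of tape lying flat, 96 mm across, 48 mm high, origin at the centre of its underside
- apple: bystander: apple, 61 mm across, 71 mm high, origin at its underside
Not all that is in view belongs to the job. Leave any red look-alike of the canister alone.

How it is judged:
On the way, in this order (a step that is already met when the one before it is completed fails the run):
1. the canister stands released and still on the pad, its wide plate facing the window (horizontal distance between canister and pad below 0.013 m and z of canister in the frame of scanner between 0.009 and 0.016 m and angle between canister's own z axis and vertical below 0.1 rad and angle between the x axis of canister and the x axis of scanner, either way round below 0.22 rad and x of wide_plate in the frame of scanner above 0.015 m and contact force between the fingers and canister below 0.3 N and linear speed of canister below 0.02 m/s and angular speed of canister below 0.1 rad/s), for 0.2 s.
2. the scan button is pressed (more than 4 of its 6 mm) while the wide plate faces the window (horizontal distance between canister and pad below 0.013 m and z of canister in the frame of scanner between 0.009 and 0.016 m and angle between canister's own z axis and vertical below 0.1 rad and angle between the x axis of canister and the x axis of scanner, either way round below 0.22 rad and x of wide_plate in the frame of scanner above 0.015 m and value of joint scan_button above 0.004 m), for 0.1 s.
3. the canister stands released and still on the pad, its narrow plate facing the window (horizontal distance between canister and pad below 0.013 m and z of canister in the frame of scanner between 0.009 and 0.016 m and angle between canister's own z axis and vertical below 0.1 rad and angle between the x axis of canister and the x axis of scanner, either way round below 0.22 rad and x of narrow_plate in the frame of scanner above 0.015 m and contact force between the fingers and canister below 0.3 N and linear speed of canister below 0.02 m/s and angular speed of canister below 0.1 rad/s), for 0.2 s.
4. the scan button is pressed (more than 4 of its 6 mm) while the narrow plate faces the window (horizontal distance between canister and pad below 0.013 m and z of canister in the frame of scanner between 0.009 and 0.016 m and angle between canister's own z axis and vertical below 0.1 rad and angle between the x axis of canister and the x axis of scanner, either way round below 0.22 rad and x of narrow_plate in the frame of scanner above 0.015 m and value of joint scan_button above 0.004 m), for 0.1 s.
At the end, for the whole second after the job is handed in: the canister stands upright (within 0.1 rad), still and released on the pad, its axis within 13 mm of the pad's centre, with the narrow plate turned to the window within 0.22 rad (13 degrees); the scan button is up again (all of step 3 and value of joint scan_button below 0.0015 m); the robot touches nothing.
It fails at once if the scan button is pressed while neither plate faces the window (value of joint scan_button above 0.004 m and not ((horizontal distance between canister and pad below 0.013 m and z of canister in the frame of scanner between 0.009 and 0.016 m and angle between canister's own z axis and vertical below 0.1 rad and angle between the x axis of canister and the x axis of scanner, either way round below 0.22 rad and x of wide_plate in the frame of scanner above 0.015 m) or (horizontal distance between canister and pad below 0.013 m and z of canister in the frame of scanner between 0.009 and 0.016 m and angle between canister's own z axis and vertical below 0.1 rad and angle between the x axis of canister and the x axis of scanner, either way round below 0.22 rad and x of narrow_plate in the frame of scanner above 0.015 m))).
It fails at once if the canister is tipped by more than 0.6 rad (angle between canister's own z axis and vertical above 0.6 rad).
It fails at once if the mug is moved by more than 30 mm (distance of mug_1 from where it was at the start of the episode above 0.03 m).
It fails at once if the roll of tape is moved by more than 30 mm (distance of tape_1 from where it was at the start of the episode above 0.03 m).
It fails at once if the apple is moved by more than 30 mm (distance of apple from where it was at the start of the episode above 0.03 m).
It also fails if it takes over 72 s, if anything falls off the work surface, if the arm or the gripper's body presses on something with over 40 N, if the wrist force passes 120 N, or if a joint passes its speed limit or range.

### The arm

A 7-joint arm with a two-finger parallel gripper is mounted at the origin on a cart in front of the work surface, level with it; the furniture and walls round the work are solid. World frame = base frame: x ahead of the robot, y to its left, z up, the work surface at z = 0. Lengths are in m, angles in rad, forces in N, time in s.
With the tool pointing down it reaches from about 0.425 to 1.025 m from the base axis. Payload 9.4 kg.
Tool frame: the origin (TCP) lies midway between the tips of the shut fingers; the grasp point (between the pads) lies 19 mm behind it; z points along the fingers, y is the line along which they close (so a half turn about z gives the same grasp; the last joint's range is limited). The gripper opens to 85 mm and grips with 20 to 120 N. Pads are 22 mm wide; open, the fingers measure 114 mm over their backs; the gripper's body (76 mm by 85 mm) begins 54 mm behind the grasp point. The pads swing forward as they close: fully open they stand 13 mm farther back than shut.
Start: joints at [-1.278, 0.599, -0.003, 1.599, 0.002, 0.943, -0.08], TCP at [0.262, 0.676, 0.231] pointing down, gripper open.
Joint ranges: [-2.57, 2.57], [-0.35, 1.97], [-1.29, 1.29], [0.11, 2.56], [-1.05, 4.19], [0.11, 1.86], [-2.63, 2.63]. Speed limits (rad/s): [2.22, 2.22, 3.01, 3.01, 3.14, 3.14, 3.14].

### API

Orientations are given as a unit quaternion [w, x, y, z].
In Python, from bench import r, eyes, job gives the robot as it stands.
- The arm moves only by the tool carry_out, never from a script. Its argument "deltas" is a list that holds one entry, the list of rows, each a list of 5 numbers: the shift along the tool's x, y, z in mm, then the turn about the tool's z in degrees, then the opening, from 0 (shut) to 1 (fully open). In form: [[[dx, dy, dz, twist, hand], ...]]. A call has 1 to 5 rows; each row is the pose to reach, as a shift and turn from the pose commanded when the call began, along the tool's axes at that moment; what a row does not reach only later rows make up. A row lasts 1/8 s, in which the tool goes at most 62.5 mm and 10.7 degrees, less where a joint would pass 70% of its speed; a pose out of reach is approached as far as the arm can. A call with a gripper value outside its range is refused whole. The fingers move at their own pace and stop on an object; the grip force is fixed at half the most. Time passes only in rows, so rows that repeat a pose let the fingers close. It gives the time, the measured TCP pose, the force, the opening and the grip force at its end, in the units of the state.
- r.get_obs(): the state, without advancing time (a new reading comes with each control period).
- eyes.grab_frame(name): name is "side" or "top"; returns the picture (384x512x3 uint8, red, green, blue); there is no depth.
- eyes.get_calibration(name): a dict with "fov_y" (degrees; the focal length in pixels is half the picture's height over the tangent of half this angle, whatever the lens; pixels are square), "cx", "cy" (the principal point, pixels), "origin" and "rotation" of the camera in the world. Camera axes: x right, y up, looking along -z (the intrinsics and any distortion apply to the point x, -y, -z); pixel columns grow to the right and rows downward; lengths in m; the calibration is good to about 2 mm. A picture is of the moment at which its call begins. get_calibration takes no time and is no camera call.
- job.job_done(): hands the job in; it is judged then, once.
The state is a dict: "clock": time; "joint_positions": joint angles; "qvel": joint speeds; "tau": joint torques, N m; "tcp_pos": TCP position; "orientation": TCP orientation; "force": force on the tool from outside, world axes, zero at the start; "ft_torque": the same for the moment, N m; "width": opening from 0.0 (shut) to 1.0 (fully open); "grip_force": force on a finger pad.
Only numpy, scipy, OpenCV 4.12 (cv2) and the standard library are available. Lean on these libraries where they do the work, as an engineer would, in place of code of your own. Each camera call takes 0.05 s, during which the arm holds its last target. There are 200 camera calls.

## Working session

There is one attempt and no reset: what is moved stays moved. The work goes in short steps, Python scripts to look and compute and a tool call to move; the robot and the scene stay as the last step left them, time stands still between calls to the robot, and variables do not carry over. Pictures are saved under pics/ and viewed, at most 10 in all, crops included, and the job is handed in when it is done.

Besides the shell and the picture viewer there is one more tool, called after ">>>" as name([rows], argument=value, ...), one row to a line, values as JSON. carry_out: Moves the arm, as the interface text tells. Its arguments: {"type":"object","properties":{"deltas":{"type":"array","items":{"type":"array","items":{"type":"array","items":{"type":"number"}}}}},"required":["deltas"]}

```bash
ls; mkdir -p pics; python3 - <<'E'
from bench import r,eyes,job
import cv2
for n in("side","top"):
    cv2.imwrite(f"pics/{n}0.png",cv2.cvtColor(eyes.grab_frame(n),cv2.COLOR_RGB2BGR)); print(eyes.get_calibration(n))
o=r.get_obs();print(o)
E
```

```text
pics
{'fov_y': 54.91252550570936, 'cx': 261.8068375342323, 'cy': 195.5697603837708, 'origin': array([ 0.55092742, -0.82828625,  0.52284036]), 'rotation': array([8.43939895e-01, 5.36048409e-01, 6.84483866e-04, 2.04227226e-02])}
{'fov_y': 54.00968939234706, 'cx': 257.2992729752498, 'cy': 190.8295690987623, 'origin': array([0.37256677, 0.11671131, 1.17279033]), 'rotation': array([ 0.71440781,  0.04276828, -0.0642351 , -0.69546115])}
{'clock': 0.1, 'joint_positions': array([-1.2777246 ,  0.60003812, -0.00252374,  1.60002554,  0.00179724,
        0.94289846, -0.07978913]), 'qvel': array([ 5.12132853e-04, -9.55169705e-04,  5.62072947e-05, -2.28517067e-03,
       -1.21581182e-03,  1.39778759e-03,  1.17478682e-03]), 'tau': array([ 6.00947533e-03, -7.77980089e+01,  1.56987637e+00, -2.58626908e+01,
        1.26256407e-02,  5.55731574e-03, -1.93943481e-05]), 'tcp_pos': array([0.26189181, 0.67561076, 0.23051734]), 'orientation': array([-5.78208856e-05,  1.83808989e-01,  9.82961743e-01, -6.81313817e-04]), 'force': array([ 0.31378011,  0.11754783, -0.66685245]), 'ft_torque': array([-0.01988503,  0.01726963,  0.01720726]), 'grip_force': 0.0, 'width': 1.0007333968891239}
```

View pics/top0.png

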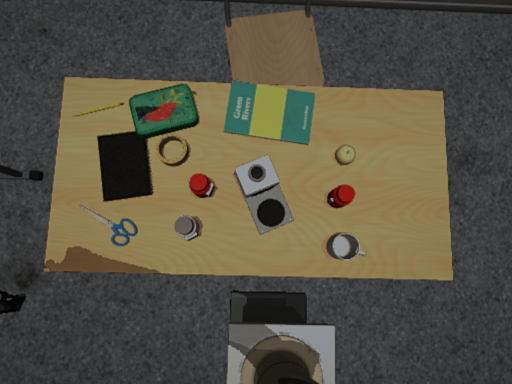

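View pics/side0.png

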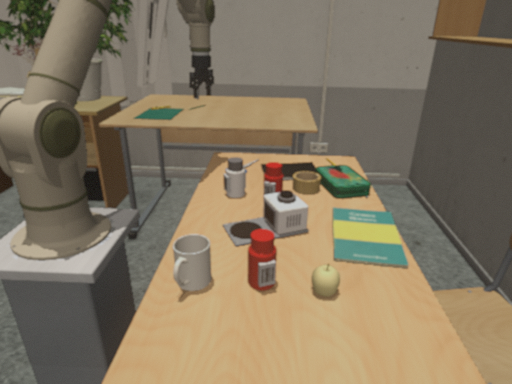

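The top view shows the candidates for the canister. There are two red look-alikes at (201,185) and (341,196). The white one with a grey lid is at (186,227), and it fits the description. The scanner pad is at (271,213) and its button at (257,173). I'll confirm with an enlarged crop.

```bash
cat > h.py <<'E'
import numpy as np,cv2
from bench import r,eyes,job
from scipy.spatial.transform import Rotation as R
C={n:eyes.get_calibration(n) for n in("side","top")}
def rot(q): return R.from_quat(np.roll(q,-1)).as_matrix()
def f(n): return 192/np.tan(np.radians(C[n]["fov_y"]/2))
def ray(n,u,v):
    c=C[n];d=rot(c["rotation"])@np.array([(u-c["cx"])/f(n),-(v-c["cy"])/f(n),-1.]);return c["origin"],d
def plane(n,u,v,z):
    o,d=ray(n,u,v);return o+d*(z-o[2])/d[2]
def proj(n,p):
    c=C[n];q=rot(c["rotation"]).T@(np.asarray(p)-c["origin"]);return np.array([c["cx"]+f(n)*q[0]/-q[2],c["cy"]-f(n)*q[1]/-q[2]])
def bgr(n): return cv2.cvtColor(eyes.grab_frame(n),cv2.COLOR_RGB2BGR)
def tool(p):  # shift in mm along tool axes from the TCP to p
    o=r.get_obs();return 1e3*rot(o["orientation"]).T@(np.asarray(p)-o["tcp_pos"])
E
python3 - <<'E'
from h import *
t=cv2.imread("pics/top0.png");s=cv2.imread("pics/side0.png")
a=cv2.resize(t[150:250,165:305],None,fx=5.6,fy=5.6,interpolation=cv2.INTER_CUBIC)
cv2.imwrite("pics/crop0.png",a)
for n,u,v in(("top",186,227),("top",271,213),("top",257,173),("side",236,161),("side",244,231),("side",288,195)):
    print(n,u,v,[plane(n,u,v,z).round(3) for z in(0,.012,.09,.122)])
# table corners, scanner base corners
for q in((65,78),(445,92),(451,279),(46,272)): print(q,plane("top",*q,0).round(3))
E
```

```text
top 186 227 [array([0.433, 0.301, 0.   ]), array([0.432, 0.299, 0.012]), array([0.428, 0.286, 0.09 ]), array([0.427, 0.281, 0.122])]
top 271 213 [array([0.483, 0.039, 0.   ]), array([0.482, 0.039, 0.012]), array([0.475, 0.045, 0.09 ]), array([0.472, 0.047, 0.122])]
top 257 173 [array([0.609, 0.086, 0.   ]), array([0.607, 0.086, 0.012]), array([0.591, 0.088, 0.09 ]), array([0.585, 0.089, 0.122])]
side 236 161 [array([0.404, 0.611, 0.   ]), array([0.408, 0.578, 0.012]), array([0.429, 0.364, 0.09 ]), array([0.438, 0.275, 0.122])]
side 244 231 [array([0.482, 0.051, 0.   ]), array([0.483, 0.03 , 0.012]), array([ 0.494, -0.101,  0.09 ]), array([ 0.498, -0.155,  0.122])]
side 288 195 [array([0.61 , 0.295, 0.   ]), array([0.609, 0.27 , 0.012]), array([0.6  , 0.102, 0.09 ]), array([0.596, 0.033, 0.122])]
(65, 78) [0.904 0.716 0.   ]
(445, 92) [ 0.904 -0.535  0.   ]
(451, 279) [ 0.294 -0.523  0.   ]
(46, 272) [0.287 0.711 0.   ]
```

View pics/crop0.png

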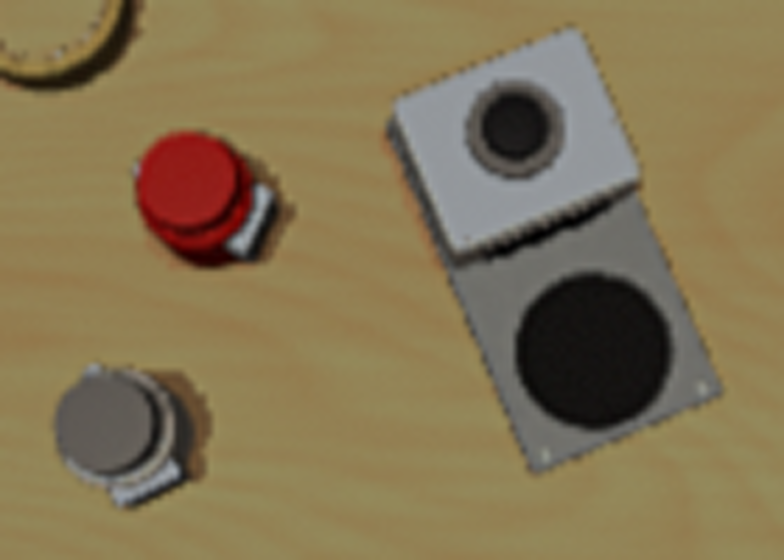

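The crop confirms it. The white canister has its grey lid at crop (106,422). The wide plate faces lower right at about (150,487) and the narrow plate is at upper left, (94,370). The pad is at (593,350) and the cap at (514,124). Next I'll measure these with masks.

```bash
python3 - <<'E'
from h import *
t=cv2.imread("pics/top0.png")
U=lambda x,y:((x+.5)/5.6-.5+165,(y+.5)/5.6-.5+150)
g=cv2.cvtColor(t,cv2.COLOR_BGR2GRAY)
def blob(m,x,y,w):
    mm=np.zeros_like(m);mm[y-w:y+w,x-w:x+w]=m[y-w:y+w,x-w:x+w]
    n,l,st,ce=cv2.connectedComponentsWithStats(mm);k=1+np.argmax(st[1:,4]);return ce[k],st[k]
hsv=cv2.cvtColor(t,cv2.COLOR_BGR2HSV)
pad,sp=blob((g<60).astype(np.uint8),271,213,20); cap,sc=blob((g<60).astype(np.uint8),257,173,8)
lid,sl=blob(((hsv[...,1]<60)&(g>60)&(g<140)).astype(np.uint8),184,226,13)
print(pad,sp,cap,sc,lid,sl)
P=plane("top",*pad,.012);B=plane("top",*cap,.092);L=plane("top",*lid,.122)
print("pad",P,"cap",B,"lid",L, "lid by eye",plane("top",*U(106,422),.122))
d=B-P;print("dist pad-cap",np.hypot(*d[:2]),"yaw",np.degrees(np.arctan2(d[1],d[0])))
def yaw(a,b,z):
    d=plane("top",*U(*b),z)-plane("top",*U(*a),z);return np.degrees(np.arctan2(d[1],d[0])),np.hypot(*d[:2])
print("edges",yaw((533,472),(450,270),.008),yaw((720,390),(640,195),.008),yaw((460,252),(395,103),.082),yaw((640,185),(575,27),.082))
print("front edges",yaw((533,472),(720,390),.008),yaw((460,252),(640,185),.082))
for z in(.017,.073):print("plate tangents",z,yaw((118,507),(185,472),z))
N=plane("top",*U(94,370),.073);W=plane("top",*U(148,486),.073);print("narrow",N,"wide",W,"nar->wide",np.degrees(np.arctan2(*(W-N)[[1,0]])),np.hypot(*(W-N)[:2]))
for nm,p in(("lid",L),("pad",P),("cap",B)): print(nm,"side px",proj("side",p))
E
```

```text
[270.44572368 212.38486842] [257 199  28  28 608] [256.57258065 172.06451613] [251 166  12  13 124] [185.05292479 226.43732591] [175 215  22  24 359]
pad [0.48400886 0.04119912 0.012     ] cap [0.59347418 0.08930649 0.092     ] lid [0.42798367 0.28407554 0.122     ] lid by eye [0.43198192 0.28851612 0.122     ]
dist pad-cap 0.11956997172388473 yaw 23.72433325050709
edges (np.float64(23.830459895050193), np.float64(0.12087087680507065)) (np.float64(23.08871559848253), np.float64(0.11767461126325342)) (np.float64(24.997901307239296), np.float64(0.08638929238929359)) (np.float64(23.131137896424697), np.float64(0.09154878550853988))
front edges (np.float64(-65.01068087682567), np.float64(0.11319935350026332)) (np.float64(-67.72964120939835), np.float64(0.1011244385574772))
plate tangents 0.017 (np.float64(-60.69935680020668), np.float64(0.040271349031668215))
plate tangents 0.073 (np.float64(-60.69935680020672), np.float64(0.03832013393763394))
narrow [0.46148518 0.30416364 0.073     ] wide [0.40246102 0.27325691 0.073     ] nar->wide -152.36217348303026 0.06662640721492641
lid side px [232.99238655 159.97952327]
pad side px [244.59029775 228.97107974]
cap side px [285.85093602 196.21752857]
```

>>> carry_out([
  [[-40,-40,0,-8,1],[-80,-80,0,-17,1],[-120,-120,0,-26,1],[-160,-160,0,-35,1],[-200,-200,0,-43,1]],
])

```text
clock: 0.72
tcp_pos: [0.3768, 0.4153, 0.2311]
orientation: [-0.0, -0.192, 0.981, -0.0]
force: [1.7, 0.6, 0.5]
width: 0.998
grip_force: 0.0
```

```bash
cat > st.py <<'E'
import sys
from h import *
o=r.get_obs();M=rot(o["orientation"])
print("t",o["clock"],"tcp",o["tcp_pos"].round(4),"alpha(y axis)",np.degrees(np.arctan2(M[1,1],M[0,1])).round(1),"j",o["joint_positions"].round(2),"w",o["width"],"grip",o["grip_force"],"F",o["force"].round(1))
if len(sys.argv)>1:print("shift",tool([float(x) for x in sys.argv[1:4]]).round(1))
E
python3 st.py .432 .288 .18
```

```text
t 0.725 tcp [0.3768 0.4153 0.2311] alpha(y axis) 112.1 j [-0.78  0.41 -0.22  1.97  0.13  0.77  0.89] w 0.9980762340000251 grip 0.0 F [1.7 0.6 0.5]
shift [  -3.3 -138.7   51.1]
```

>>> carry_out([
  [[-1,-45,10,0,1],[-2,-95,30,0,1],[-3,-139,51,0,1],[-3,-139,51,0,1]],
])

```text
clock: 1.23
tcp_pos: [0.4313, 0.2849, 0.1788]
orientation: [-0.001, -0.186, 0.982, -0.002]
force: [-0.1, 0.9, -0.0]
width: 1.001
grip_force: 0.0
```

```bash
python3 st.py .432 .288 .094; python3 - <<'E'
from h import *
s=bgr("side");t=bgr("top")
a=cv2.resize(s[120:220,190:290],(400,400),interpolation=cv2.INTER_CUBIC);b=cv2.resize(t[180:280,135:235],(400,400),interpolation=cv2.INTER_CUBIC)
cv2.imwrite("pics/c1.png",np.hstack([a,b]))
o=r.get_obs();print([proj(n,o["tcp_pos"]) for n in("side","top")])
# lid in side view: edges of the grey lid in the initial picture
s0=cv2.cvtColor(cv2.imread("pics/side0.png"),cv2.COLOR_BGR2GRAY)
for v in(162,164,166,178,185,192):print(v,s0[v,216:256])
E
```

```text
t 1.225 tcp [0.4313 0.2849 0.1788] alpha(y axis) 111.5 j [-0.55  0.43 -0.2   2.11  0.14  0.61  1.1 ] w 1.0014089486093312 grip 0.0 F [-0.1  0.9 -0. ]
shift [-2.1  2.8 84.7]
[array([233.80986681, 141.94100497]), array([179.64608735, 224.06110365])]
162 [102 102 102 103 102 109 119 125 133 148 153 131  96  77  82  88  93  96
  97  98  95  90  90  86  77  74 104 147 165 170 171 170 171 171 170 163
 151 147 149 153]
164 [105 101 105 108 126 146 160 165 167 169 164 140  99  75  67  71  72  73
  73  74  72  73  71  70  67  66 101 144 166 172 172 172 168 151 136 136
 147 157 165 164]
166 [108 126 144 155 161 168 167 167 168 170 164 138 101  70  70  71  71  75
  75  72  73  73  73  72  68  63  91 129 143 143 135 130 134 145 156 162
 165 168 168 168]
178 [169 170 171 170 171 171 164 135  92  79  99 116 122 119 121 129 136 140
 140 139 141 138 133 134 131 128 121 112 113 132 157 170 169 168 169 169
 169 169 169 168]
185 [171 172 171 170 171 171 168 143 104  72  83 105 117 116 124 133 137 139
 139 139 139 138 137 133 128 126 122 113 110 133 159 172 169 170 167 166
 165 167 166 168]
192 [171 170 171 171 173 174 173 171 166 153 135 121 120 121 128 132 136 139
 140 139 138 138 135 133 131 123 119 109 107 124 151 166 172 172 170 171
 171 170 171 171]
```

View pics/c1.png

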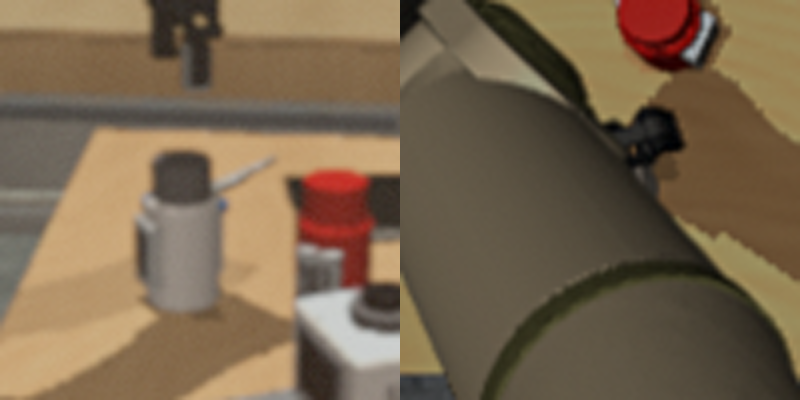

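The side crop shows the fingers over the lid, about at lid column 235, which agrees with the measurement. I'll descend and grip.

>>> carry_out([
  [[-2,3,40,0,1],[-2,3,75,0,1],[-2,3,85,0,1],[-2,3,85,0,0.8],[-2,3,85,0,0]],
])

```text
clock: 1.95
tcp_pos: [0.4319, 0.2935, 0.0965]
orientation: [0.001, -0.189, 0.982, 0.0]
force: [0.5, -1.5, 0.8]
width: 0.607
grip_force: 0.6
```

>>> carry_out([
  [[0,0,0,0,0],[0,0,0,0,0],[0,0,0,0,0],[0,0,0,0,0]],
])

```text
clock: 2.45
tcp_pos: [0.4322, 0.2932, 0.0969]
orientation: [0.001, -0.189, 0.982, 0.001]
force: [-0.8, -1.3, 6.6]
width: 0.565
grip_force: 61.4
```

```bash
python3 st.py .484 .041 .18
```

```text
t 2.45 tcp [0.4322 0.2932 0.0969] alpha(y axis) 111.8 j [-0.6   0.57 -0.15  2.17  0.2   0.42  1.04] w 0.5648483290963198 grip 61.415130114502716 F [-0.8 -1.3  6.6]
shift [  45.3 -253.4  -83.4]
```

>>> carry_out([
  [[0,0,-30,0,0],[0,0,-60,10,0],[8,-45,-75,20,0],[18,-100,-75,30,0],[27,-150,-75,40,0]],
])

```text
clock: 3.08
tcp_pos: [0.4624, 0.1419, 0.1715]
orientation: [0.001, 0.161, 0.987, 0.001]
force: [1.2, 0.4, -3.4]
width: 0.562
grip_force: 63.7
```

```bash
python3 st.py .484 .041 .18
```

```text
t 3.075 tcp [0.4624 0.1419 0.1715] alpha(y axis) 71.5 j [-0.42  0.4   0.    2.2  -0.    0.53  0.83] w 0.5621293784310086 grip 63.749274448055075 F [ 1.2  0.4 -3.4]
shift [-52.5 -88.8  -8.6]
```

Remaining twist is about 145°.

>>> carry_out([
  [[-12,-20,-2,10,0],[-26,-44,-4,20,0],[-40,-68,-6,30,0],[-52,-88,-8,40,0],[-52,-88,-8,50,0]],
])

```text
clock: 3.7
tcp_pos: [0.4844, 0.0418, 0.1793]
orientation: [0.001, 0.564, 0.826, 0.001]
force: [0.1, 0.4, -3.0]
width: 0.561
grip_force: 63.8
```

>>> carry_out([
  [[0,0,0,10,0],[0,0,0,20,0],[0,0,0,30,0],[0,0,0,40,0],[0,0,0,50,0]],
])

```text
clock: 4.32
tcp_pos: [0.4839, 0.044, 0.1789]
orientation: [-0.0, 0.859, 0.511, 0.001]
force: [1.1, 0.2, -2.6]
width: 0.563
grip_force: 63.8
```

>>> carry_out([
  [[0,0,0,10,0],[0,0,0,20,0],[0,0,0,30,0],[0,0,0,40,0],[0,0,0,45,0]],
])

```text
clock: 4.95
tcp_pos: [0.4839, 0.0442, 0.1788]
orientation: [-0.001, 0.99, 0.144, 0.0]
force: [0.7, 0.8, -3.3]
width: 0.564
grip_force: 63.8
```

>>> carry_out([
  [[0,0,0,0,0],[0,0,0,0,0]],
])

```text
clock: 5.2
tcp_pos: [0.484, 0.0439, 0.1786]
orientation: [-0.0, 0.989, 0.147, 0.0]
force: [0.2, -0.4, -2.6]
width: 0.562
grip_force: 63.9
```

```bash
python3 st.py .484 .041 .11;python3 - <<'E'
from h import *
s=bgr("side");t=bgr("top")
a=cv2.resize(s[140:260,190:310],(400,400),interpolation=cv2.INTER_CUBIC);b=cv2.resize(t[150:250,215:315],(400,400),interpolation=cv2.INTER_CUBIC)
cv2.imwrite("pics/c2.png",np.hstack([a,b]))
E
```

```text
t 5.2 tcp [0.484  0.0439 0.1786] alpha(y axis) -73.1 j [-0.73  0.49  0.76  2.22 -0.58  0.63 -0.83] w 0.5616903017299225 grip 63.85215599642834 F [ 0.2 -0.4 -2.6]
shift [-0.9  2.8 68.6]
```

View pics/c2.png

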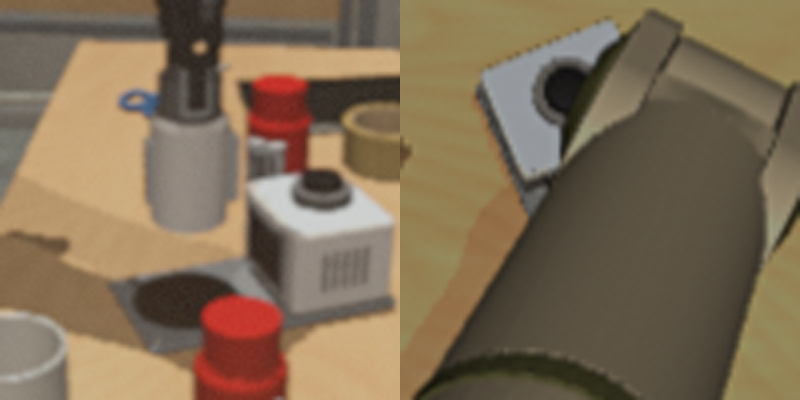

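```bash
python3 - <<'E'
from h import *
a=cv2.imread("pics/c2.png",0)[:,:400]
for v in(135,210,220):print(v,a[v,130:250:3])
for z in(.09,.127,.165,.1737):print(z,(proj("side",[.484,.0439,z])-[190,140])*10/3)
print("pad",(proj("side",[.484,.041,.012])-[190,140])*10/3)
E
```

```text
135 [175 176 176 174 171 162 146 125 117 119 123 129 134 137 139 141 142 140
 139 142 142 140 139 138 136 135 134 129 128 126 121 115 111 112 119 131
 145 153 142 119]
210 [177 175 175 176 176 171 158 138 123 121 127 130 132 136 137 138 140 141
 140 140 138 137 135 134 133 131 131 128 127 121 112 116 138 161 171 175
 174 170 149 113]
220 [166 169 171 174 175 174 169 155 137 128 127 129 132 135 138 139 141 140
 139 138 138 136 135 134 132 132 128 127 123 119 117 129 150 167 173 174
 175 170 149 114]
0.09 [182.31159254 209.44981314]
0.127 [182.36114958 166.84902855]
0.165 [182.41376788 121.61668393]
0.1737 [182.42606948 111.04184697]
pad [181.93795736 296.69338402]
```

Compared with the pad seen in the same view, the canister sits about 3 mm too far in x. I'll correct that while lowering.

>>> carry_out([
  [[-3,2,20,0,0],[-3,2,45,0,0],[-3,2,62,0,0],[-3,2,66,0,0],[-3,2,66,0,0]],
])

```text
clock: 5.92
tcp_pos: [0.4819, 0.0407, 0.1125]
orientation: [-0.0, 0.989, 0.146, 0.0]
force: [1.3, 0.3, -2.9]
width: 0.566
grip_force: 63.8
```

```bash
python3 st.py .482 .041 .109;python3 - <<'E'
from h import *
s=bgr("side");cv2.imwrite("pics/c3.png",cv2.resize(s[140:260,190:310],(560,560),interpolation=cv2.INTER_CUBIC))
E
```

```text
t 5.925 tcp [0.4819 0.0407 0.1125] alpha(y axis) -73.2 j [-0.6   0.58  0.59  2.27 -0.73  0.48 -0.7 ] w 0.5661820195761311 grip 63.78695050734677 F [ 1.3  0.3 -2.9]
shift [ 0.2 -0.2  3.5]
```

View pics/c3.png

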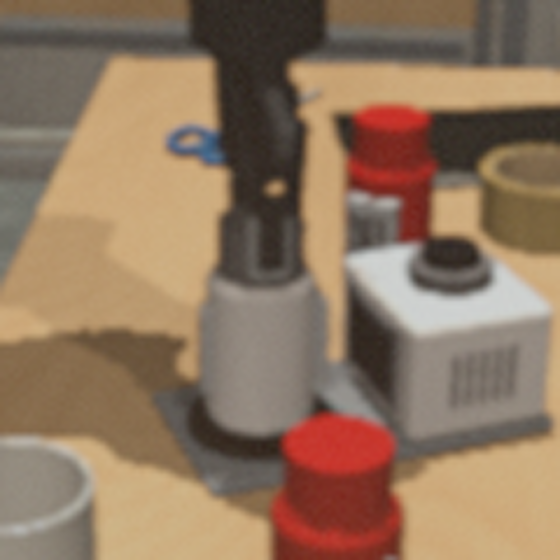

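The canister hovers over the pad: its base centre is at crop column 262 and the pad centre is near 258. I'll set it down, release and rise.

>>> carry_out([
  [[0,0,2,0,0],[0,0,4,0,0],[0,0,4,0,0],[0,0,4,0,0.7],[0,0,4,0,1]],
])

```text
clock: 6.6
tcp_pos: [0.4819, 0.0409, 0.1084]
orientation: [0.0, 0.989, 0.146, 0.0]
force: [-0.7, -1.3, -0.5]
width: 0.888
grip_force: 0.0
```

>>> carry_out([
  [[0,0,0,0,1],[0,0,-20,0,1],[0,0,-60,0,1],[0,0,-90,0,1]],
])

```text
clock: 7.1
tcp_pos: [0.4817, 0.0406, 0.1995]
orientation: [0.0, 0.989, 0.146, 0.0]
force: [0.9, 0.8, -0.8]
width: 1.003
grip_force: 0.0
```

```bash
python3 st.py .5935 .0893 .15;
```

```text
t 7.1 tcp [0.4817 0.0406 0.1995] alpha(y axis) -73.2 j [-0.77  0.46  0.81  2.21 -0.54  0.68 -0.86] w 1.0026559649600268 grip 0.0 F [ 0.9  0.8 -0.8]
shift [121.1 -14.3  49.4]
```

>>> carry_out([
  [[40,-5,0,0,0.5],[90,-10,0,0,0],[121,-14,10,0,0],[121,-14,40,0,0],[121,-14,60,0,0]],
])

```text
clock: 7.72
tcp_pos: [0.593, 0.0894, 0.1369]
orientation: [0.0, 0.989, 0.146, -0.001]
force: [-0.5, 0.5, 0.4]
width: -0.0
grip_force: 0.0
```

>>> carry_out([
  [[0,0,0,0,0],[0,0,0,0,0]],
])

```text
clock: 7.98
tcp_pos: [0.5937, 0.0889, 0.139]
orientation: [0.0, 0.989, 0.146, 0.0]
force: [0.0, -1.0, 0.8]
width: 0.0
grip_force: 0.0
```

```bash
python3 st.py .5935 .0893 .1;python3 - <<'E'
from h import *
s=bgr("side");t=bgr("top")
a=cv2.resize(s[140:260,190:310],(400,400),interpolation=cv2.INTER_CUBIC);b=cv2.resize(t[160:260,225:325],(400,400),interpolation=cv2.INTER_CUBIC)
cv2.imwrite("pics/c4.png",np.hstack([a,b]))
print("pad px in crop",(proj("top",[.484,.041,.012])-[225,160])*4)
E
```

```text
t 7.975 tcp [0.5937 0.0889 0.139 ] alpha(y axis) -73.2 j [-0.69  0.67  0.7   2.   -0.66  0.71 -0.85] w 0.00047229262827877777 grip 0.0 F [ 0.  -1.   0.8]
shift [-0.1 -0.4 39. ]
pad px in crop [182.03956266 209.55793253]
```

View pics/c4.png

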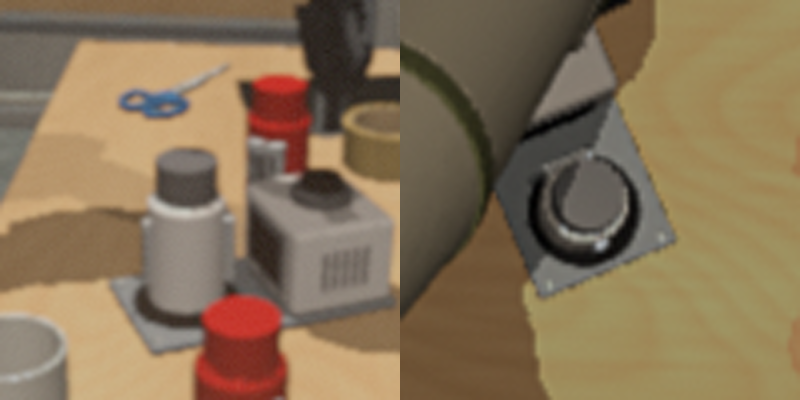

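The canister stands upright on the pad. The wide plate's edge, (544,168)–(590,152), is parallel to the housing front to within about 3°. I'll measure the lid centre.

```bash
python3 - <<'E'
from h import *
print(plane("top",225+191/4,160+192/4,.134))
print("plate",plane("top",225+168/4,160+160/4,.085), "narrow glint",plane("top",225+199/4,160+245/4,.085))
E
```

```text
[0.4846722  0.04296686 0.134     ]
plate [0.51290653 0.05669467 0.085     ] narrow glint [0.45164626 0.03299572 0.085     ]
```

The lid is within 2 mm of the pad centre and the yaw is about 21°, against 23.7° for the scanner. I'll press the button.

>>> carry_out([
  [[0,0,20,0,0],[0,0,32,0,0],[0,0,38,0,0],[0,0,38,0,0]],
])

```text
clock: 8.57
tcp_pos: [0.593, 0.0895, 0.0998]
orientation: [-0.0, 0.989, 0.146, -0.001]
force: [-3.1, 1.3, 4.5]
width: -0.001
grip_force: 1.9
```

>>> carry_out([
  [[0,0,2,0,0],[0,0,4,0,0],[0,0,4,0,0]],
])

```text
clock: 8.95
tcp_pos: [0.5932, 0.0894, 0.0979]
orientation: [-0.001, 0.989, 0.146, 0.0]
force: [-8.3, 1.6, 20.3]
width: -0.0
grip_force: 10.4
```

>>> carry_out([
  [[0,0,0,0,0],[0,0,-30,0,0],[0,0,-80,0,0],[0,0,-104,0,0.5],[0,0,-104,0,1]],
])

```text
clock: 9.57
tcp_pos: [0.5948, 0.0891, 0.2021]
orientation: [0.0, 0.989, 0.146, 0.002]
force: [-0.2, -0.5, -0.5]
width: 0.418
grip_force: 0.0
```

```bash
python3 st.py .482 .041 .201
```

```text
t 9.575 tcp [0.5948 0.0891 0.2021] alpha(y axis) -73.2 j [-0.75  0.6   0.78  1.95 -0.57  0.82 -0.92] w 0.41803518118794397 grip 0.0 F [-0.2 -0.5 -0.5]
shift [-121.9   13.5    0.6]
```

>>> carry_out([
  [[-50,6,0,0,1],[-105,12,0,0,1],[-121,14,0,0,1],[-121,14,0,0,1],[-121,14,40,0,1]],
])

```text
clock: 10.2
tcp_pos: [0.4853, 0.042, 0.1611]
orientation: [-0.0, 0.989, 0.147, 0.003]
force: [0.6, 0.6, 0.3]
width: 1.0
grip_force: 0.0
```

>>> carry_out([
  [[0,0,30,0,1],[0,0,50,0,1],[0,0,52,0,1],[0,0,52,0,0.6],[0,0,52,0,0]],
])

```text
clock: 10.82
tcp_pos: [0.4825, 0.0412, 0.1089]
orientation: [-0.0, 0.989, 0.146, 0.001]
force: [-0.1, 1.4, 1.5]
width: 0.601
grip_force: 0.6
```

>>> carry_out([
  [[0,0,0,0,0],[0,0,0,0,0],[0,0,0,0,0]],
])

```text
clock: 11.2
tcp_pos: [0.4825, 0.0414, 0.1093]
orientation: [-0.0, 0.989, 0.146, 0.001]
force: [0.2, 0.6, 5.7]
width: 0.56
grip_force: 60.7
```

>>> carry_out([
  [[0,0,-20,0,0],[0,0,-30,-8,0],[0,0,-30,-18,0],[0,0,-30,-28,0],[0,0,-30,-38,0]],
])

```text
clock: 11.82
tcp_pos: [0.4818, 0.0412, 0.1388]
orientation: [0.0, 0.886, 0.463, 0.0]
force: [0.0, 0.3, -3.0]
width: 0.563
grip_force: 63.5
```

>>> carry_out([
  [[0,0,0,-10,0],[0,0,0,-20,0],[0,0,0,-30,0],[0,0,0,-40,0],[0,0,0,-50,0]],
])

```text
clock: 12.45
tcp_pos: [0.4818, 0.041, 0.1388]
orientation: [0.0, 0.608, 0.794, 0.0]
force: [-0.6, 0.9, -3.7]
width: 0.56
grip_force: 63.5
```

>>> carry_out([
  [[0,0,0,-10,0],[0,0,0,-20,0],[0,0,0,-30,0],[0,0,0,-40,0],[0,0,0,-50,0]],
])

```text
clock: 13.08
tcp_pos: [0.4818, 0.0408, 0.1387]
orientation: [0.0, 0.215, 0.977, -0.0]
force: [1.1, 0.1, -2.7]
width: 0.566
grip_force: 63.5
```

>>> carry_out([
  [[0,0,0,-10,0],[0,0,0,-20,0],[0,0,0,-30,0],[0,0,0,-40,0],[0,0,0,-43,0]],
])

```text
clock: 13.7
tcp_pos: [0.4818, 0.0407, 0.1386]
orientation: [0.0, -0.155, 0.988, -0.0]
force: [-0.4, 0.4, -3.2]
width: 0.565
grip_force: 63.5
```

>>> carry_out([
  [[0,0,0,0,0],[0,0,0,0,0]],
])

```text
clock: 13.95
tcp_pos: [0.4817, 0.0409, 0.1384]
orientation: [0.0, -0.154, 0.988, -0.0]
force: [-0.1, -0.2, -2.9]
width: 0.562
grip_force: 63.5
```

```bash
python3 st.py .486 .0425 .109;python3 - <<'E'
from h import *
s=bgr("side");cv2.imwrite("pics/c5.png",cv2.resize(s[140:260,190:310],(560,560),interpolation=cv2.INTER_CUBIC))
E
```

```text
t 13.95 tcp [0.4817 0.0409 0.1384] alpha(y axis) 107.7 j [-0.02  0.47 -0.25  2.22  0.24  0.48  1.42] w 0.5621428032208855 grip 63.469209572067484 F [-0.1 -0.2 -2.9]
shift [-4.5  0.2 29.4]
```

View pics/c5.png

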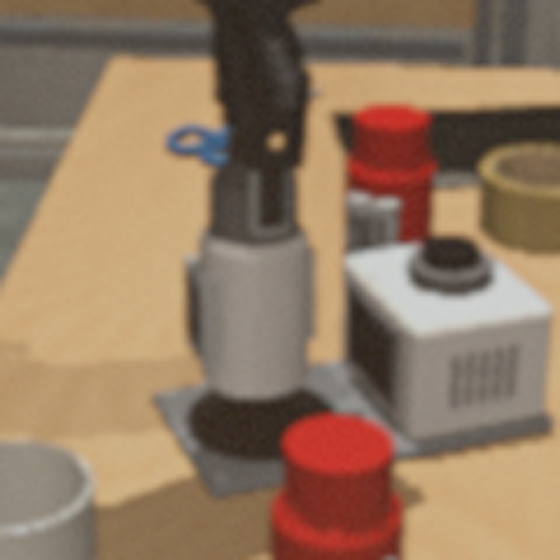

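The canister's bottom centre is at crop column 256 and the pad centre at 260, so it needs about +3–4 mm in x. The wide plate now faces away from the window. I'll lower with that shift.

>>> carry_out([
  [[-3,0,12,0,0],[-4,0,22,0,0],[-4,0,27,0,0],[-4,0,29.5,0,0],[-4,0,29.5,0,0]],
])

```text
clock: 14.62
tcp_pos: [0.4858, 0.0423, 0.1093]
orientation: [0.0, -0.155, 0.988, -0.0]
force: [-1.0, 0.9, 7.5]
width: 0.56
grip_force: 64.3
```

>>> carry_out([
  [[0,0,0,0,0.7],[0,0,0,0,1],[0,0,0,0,1],[0,0,-20,0,1],[0,0,-60,0,1]],
])

```text
clock: 15.25
tcp_pos: [0.4847, 0.0421, 0.1683]
orientation: [-0.002, -0.155, 0.988, 0.0]
force: [0.9, -0.0, -0.5]
width: 0.999
grip_force: 0.0
```

>>> carry_out([
  [[0,0,-30,0,1],[0,0,-30,0,0.5],[0,0,-30,0,0]],
])

```text
clock: 15.62
tcp_pos: [0.4853, 0.0419, 0.1984]
orientation: [-0.0, -0.155, 0.988, -0.0]
force: [-0.9, -0.4, -0.5]
width: 0.606
grip_force: 0.0
```

```bash
python3 st.py .5937 .0889 .139
```

```text
t 15.625 tcp [0.4853 0.0419 0.1984] alpha(y axis) 107.8 j [ 0.02  0.38 -0.3   2.15  0.19  0.63  1.47] w 0.6056729389936936 grip 0.0 F [-0.9 -0.4 -0.5]
shift [-117.6   11.6   59.4]
```

>>> carry_out([
  [[-50,5,0,0,0],[-100,10,0,0,0],[-118,12,10,0,0],[-118,12,40,0,0],[-118,12,59,0,0]],
])

```text
clock: 16.25
tcp_pos: [0.5925, 0.0893, 0.1369]
orientation: [-0.002, -0.155, 0.988, -0.0]
force: [-0.6, 0.4, 0.6]
width: 0.001
grip_force: 0.0
```

>>> carry_out([
  [[0,0,0,0,0],[0,0,0,0,0]],
])

```text
clock: 16.5
tcp_pos: [0.594, 0.0896, 0.1398]
orientation: [-0.0, -0.155, 0.988, -0.0]
force: [0.9, 0.2, 0.2]
width: -0.006
grip_force: 0.0
```

```bash
python3 st.py .5932 .0894 .098;python3 - <<'E'
from h import *
s=bgr("side");t=bgr("top")
a=cv2.resize(s[140:260,190:310],(400,400),interpolation=cv2.INTER_CUBIC);b=cv2.resize(t[160:260,225:325],(400,400),interpolation=cv2.INTER_CUBIC)
cv2.imwrite("pics/c6.png",np.hstack([a,b]))
E
```

```text
t 16.5 tcp [0.594  0.0896 0.1398] alpha(y axis) 107.8 j [-0.07  0.58 -0.26  1.96  0.24  0.64  1.4 ] w -0.005923766012482132 grip 0.0 F [0.9 0.2 0.2]
shift [ 0.7  0.1 41.8]
```

View pics/c6.png

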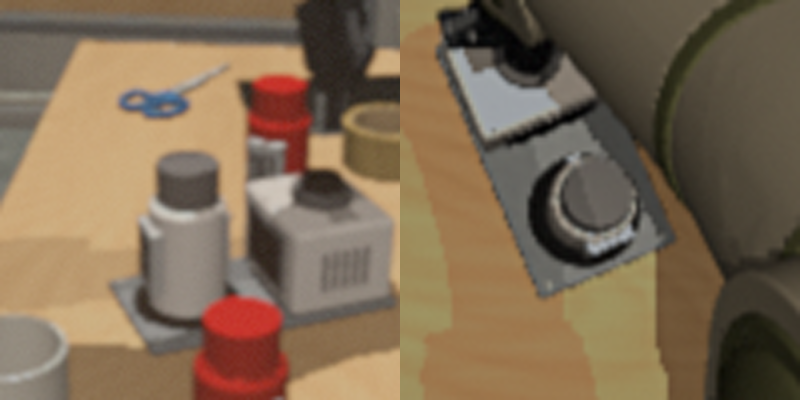

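The canister is upright. The narrow plate faces the window, and the wide plate's edge, (588,250)–(635,232), is parallel to the housing front. The lid at about (600,193) puts the axis roughly 5 mm from the pad centre, inside the 13 mm limit. I'll press again.

>>> carry_out([
  [[0,0,20,0,0],[0,0,32,0,0],[0,0,38,0,0],[0,0,41,0,0],[0,0,42,0,0]],
])

```text
clock: 17.23
tcp_pos: [0.594, 0.0895, 0.0981]
orientation: [-0.0, -0.155, 0.988, -0.0]
force: [-3.8, -0.2, 8.4]
width: -0.001
grip_force: 4.1
```

>>> carry_out([
  [[0,0,0.5,0,0],[0,0,0.5,0,0],[0,0,0.5,0,0]],
])

```text
clock: 17.6
tcp_pos: [0.594, 0.0896, 0.0981]
orientation: [0.0, -0.155, 0.988, -0.0]
force: [-3.5, -1.3, 9.4]
width: 0.004
grip_force: 4.0
```

>>> carry_out([
  [[0,0,1.5,0,0],[0,0,1.5,0,0],[0,0,1.5,0,0]],
])

```text
clock: 17.98
tcp_pos: [0.5941, 0.0896, 0.0978]
orientation: [0.0, -0.155, 0.988, -0.0]
force: [-7.1, -2.5, 21.1]
width: 0.004
grip_force: 10.8
```

>>> carry_out([
  [[0,0,-20,0,0],[0,0,-70,0,0],[0,0,-120,0,0],[-40,0,-140,0,0],[-40,0,-140,0,0]],
])

```text
clock: 18.6
tcp_pos: [0.6355, 0.1032, 0.2382]
orientation: [0.003, -0.155, 0.988, 0.001]
force: [-0.7, -0.8, 0.0]
width: -0.0
grip_force: 0.0
```

```bash
python3 st.py; python3 - <<'E'
from h import *
t=bgr("top");b=cv2.resize(t[140:260,215:335],(600,600),interpolation=cv2.INTER_CUBIC);cv2.imwrite("pics/c7.png",b)
E
```

```text
t 18.6 tcp [0.6355 0.1032 0.2382] alpha(y axis) 107.8 j [-0.05  0.51 -0.29  1.78  0.18  0.88  1.45] w -0.0003615599068254683 grip 0.0 F [-0.7 -0.8  0. ]
```

View pics/c7.png

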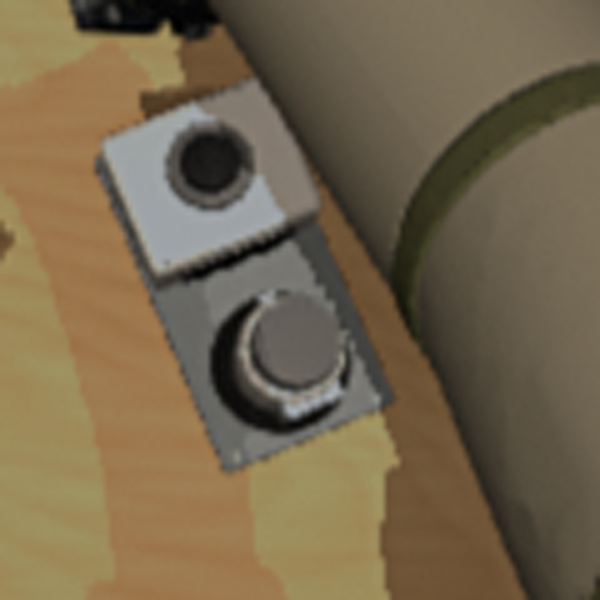

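The canister stands on the pad with its lid at crop (297,342), and the button is clear. One check of the axis before I hand in.

```bash
python3 - <<'E'
from h import *
p=plane("top",215+297/5,140+342/5,.134);d=p[:2]-[.484,.041];print(p,np.hypot(*d))
if np.hypot(*d)<.010: print(job.job_done())
E
```

```text
[0.48368506 0.03836111 0.134     ] 0.0026576134446076568
the job is handed in; nothing more can be done
None
```

The job is handed in at about 18.6 s of the 72 s allowed. I pressed the scan button once with each plate facing the window (about 20 N each time). The canister is left standing released, narrow plate to the window, about 3 mm from the pad's centre by the top camera.

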